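Refit the handwheels of the mount's control box and power it up

ROBOT

A 6-joint arm with a two-finger parallel gripper is mounted at the origin on a cart in front of the work surface, level with it; the furniture and walls round the work are solid. World frame = base frame: x ahead of the robot, y to its left, z up, the work surface at z = 0. Lengths are in m, angles in degrees, forces in N, time in s.
With the tool pointing down it reaches from about 0.35 to 0.875 m from the base axis. Payload 4.2 kg.
Tool frame: the origin (TCP) lies midway between the tips of the shut fingers; the grasp point (between the pads) lies 19 mm behind it; z points along the fingers, y is the line along which they close (so a half turn about z gives the same grasp; the last joint's range is limited). The gripper opens to 87 mm and grips with 3 to 60 N. Pads are 19 mm wide; open, the fingers measure 117 mm over their backs; the gripper's body (75 mm by 190 mm) begins 51 mm behind the grasp point.
Start: joints at [-52.62, 22.042, 0.453, 0, -68.411, -14.817], TCP at [0.24, -0.577, 0.193] pointing down, gripper open.
Joint ranges: [-179.83, 179.83], [-69.29, 118.12], [-61.27, 80.66], [-181.25, 117.63], [-171.15, -9.14], [-177.46, 177.46]. Speed limits (degrees/s): [159.86, 159.86, 180, 180, 180, 180].

INTERFACE

Orientations are given as [roll, pitch, yaw] about the fixed x, y, z axes, in that order (R = Rz(yaw) Ry(pitch) Rx(roll)).
In Python, from workcell import env gives the robot as it stands. The module is installed in compiled form; this text tells all that it offers. Calls block until the motion is done:
- env.goto(position, orientation): joint-space move of the TCP to a pose.
- env.move_straight(position, rotation=None, rate=0.15, force_limit=None): straight line of the TCP; rotation=None keeps the orientation; rate is the mean speed in m/s. With force_limit (N) it stops when the force on the tool has changed by that much, and returns True; else False.
- env.set_joints(angles): joint-space move.
- env.gripper_to(opening, grasp_force=None): opening from 0.0 (shut) to 1.0 (fully open); grasp_force is the grip in N (None keeps the last); returns when the fingers have stopped.
- env.dwell(seconds).
- env.inverse_kinematics(position, orientation): joint angles nearest the present ones, or None.
- env.read_state(): the state.
- env.grab_frame(name): name is "side" or "top" or "wrist"; returns a dict with "image" (384x512x3 uint8, blue, green, red), "fx", "fy", "cx", "cy" (pixels), "position" and "orientation" of the camera in the world. Camera axes: x right, y up, looking along -z (the intrinsics and any distortion apply to the point x, -y, -z); pixel columns grow to the right and rows downward; lengths in m; the calibration is good to about 2 mm. A picture is of the moment at which its call begins. There is no depth.
A pose or a line that the arm cannot do raises env.Unreachable and nothing moves.
- env.close_job(): hands the job in; it is judged then, once.
Trained networks look in a picture, given as the dict that the camera call returned (one of the last four; its "shot" number tells which), for a name from the list of things; names that differ only in an ending like _2 or _b are one class to them, and where a whole thing is asked for, a point or a joint stands for the part that bears it (a point fixed in the world has none). Each returns a list of dicts, best first, with "score" (0 to 1); they miss things now and then, are a little off and sometimes report something else, mostly with a low value. They report only what shows in the picture. A call takes as long as a camera call. They do not tell look-alikes from the thing itself.
- env.search_frame(picture, thing): "xyz" ([x, y, z] in m, in world coordinates, good to about 4 mm: the middle of the surface that is visible of it).
- env.trace(picture, thing): "mask" (384x512 bool, what is visible of it).
The state is a dict: "clock": time; "joint_positions": joint angles; "qvel": joint speeds; "joint_torque": joint torques, N m; "position": TCP position; "tool_rot": TCP orientation; "force": force on the tool from outside, world axes, zero at the start; "wrist_torque": the same for the moment, N m; "opening": opening from 0.0 (shut) to 1.0 (fully open); "finger_force": force on a finger pad.
Only numpy, scipy, OpenCV 4.12 (cv2) and the standard library are available. Lean on these libraries where they do the work, as an engineer would, in place of code of your own. Each camera call takes 0.05 s, during which the arm holds its last target. There are 200 camera calls.

TASK

Refit the loose handwheels to the mount's control box: first slide its small recessed power switch off, for no wheel or cap may be handled while the power is on. Pull the green dust cap off each spindle that gets a wheel and leave it in the screw tray, lower the wheel fully home on the square spindle ringed in its colour, and turn it until its square grip stands parallel with the edges of the box, which takes its zero at power-up. When all wheels on hand are fitted and squared and the caps put away, slide the switch fully back on; leave the tape, brush and chuck key where they are.

Things in the scene. Friction and masses are not known exactly. Their poses are not given: they have to be found in the camera images.
- control_box: Control box, fixed to the counter: black enclosure 156 (its x) x 298 (its y) mm, aluminium panel on top, 42 mm above the counter. Origin under its centre at counter height; x to its rear, y to its left, z up. Three square steel spindles stand in a row at x = +26 mm, at y = +94 (red ring on the panel), 0 (blue ring), -94 mm (yellow ring); the switch recess lies along the front edge.
- recess (a point): Centre of the finger recess for the power switch, at the height of the panel surface, at box x = -48, y = 0 mm. The recess is 32 mm wide (x), 104 mm long (y), 7 mm deep. A green dot beyond its left end (+y) marks ON, a white ring beyond its right end (-y) marks OFF. Axes as the box's.
- power_switch (a joint): Position of the power switch along its slot in m: 0 = OFF (right end, toward the white ring), 0.024 = ON (left end, toward the green dot). It slides along the box's +y with about 1.5 N of friction and stays where it is left.
- switch_nub (a point): Middle of the top of the switch's white ribbed nub, 14 (box x) x 12 (box y) mm, 6 mm high, standing on the floor of the recess, its top 1 mm below the panel surface. At OFF it is at box y = -12 mm, at ON at +12 mm; 34 mm of empty recess then lie behind it on the side it is pushed from. Axes as the box's.
- seat_red (a point): Foot of the square spindle with the red ring, on its axis, at the top of its round steel collar (34 mm across, 4 mm above the panel). Spindle 16 mm square, 18 mm tall, the last 5 mm tapering to 12.4 mm, faces square to this point's x and y; it turns about z against 0.2 N m of friction, stays where left, and starts at any angle.
- seat_blue (a point): Foot of the square spindle with the blue ring, on its axis, at the top of its round steel collar (34 mm across, 4 mm above the panel). Spindle 16 mm square, 18 mm tall, the last 5 mm tapering to 12.4 mm, faces square to this point's x and y; it turns about z against 0.2 N m of friction, stays where left, and starts at any angle.
- seat_yellow (a point): Foot of the square spindle with the yellow ring, on its axis, at the top of its round steel collar (34 mm across, 4 mm above the panel). Spindle 16 mm square, 18 mm tall, the last 5 mm tapering to 12.4 mm, faces square to this point's x and y; it turns about z against 0.2 N m of friction, stays where left, and starts at any angle.
- wheel_red_mid (a point): Handwheel with red grip, on its axis half-way up, 32 mm above its underside; z up. 64 mm high, 0.11-0.22 kg. From below: black rim 80 mm across, 10.5 high; black hub 30 mm square to 24, 27 square to 27.5; red grip 24 mm square to 64, to be held with the fingertips above the hub. Bore underneath 18 mm square, 21 deep. x, y square to grip and bore. Starts upright, any yaw; may be absent.
- wheel_blue_mid (a point): Handwheel with blue grip, on its axis half-way up, 32 mm above its underside; z up. 64 mm high, 0.11-0.22 kg. From below: black rim 80 mm across, 10.5 high; black hub 30 mm square to 24, 27 square to 27.5; blue grip 24 mm square to 64, to be held with the fingertips above the hub. Bore underneath 18 mm square, 21 deep. x, y square to grip and bore. Starts upright, any yaw; may be absent.
- wheel_yellow_mid (a point): Handwheel with yellow grip, on its axis half-way up, 32 mm above its underside; z up. 64 mm high, 0.11-0.22 kg. From below: black rim 80 mm across, 10.5 high; black hub 30 mm square to 24, 27 square to 27.5; yellow grip 24 mm square to 64, to be held with the fingertips above the hub. Bore underneath 18 mm square, 21 deep. x, y square to grip and bore. Starts upright, any yaw; may be absent.
- cap_red_mid (a point): Green dust cap that covers the spindle with the red ring at the start, on its axis half-way up, 17 mm above its underside; z up. 32 mm square outside (x, y square to its faces, any yaw), 34 mm high, 0.03 kg, standing on the spindle's collar; its bore is round, 24.6 mm across and 21 mm deep, so it lifts straight off whatever the spindle's angle.
- cap_blue_mid (a point): Green dust cap that covers the spindle with the blue ring at the start, on its axis half-way up, 17 mm above its underside; z up. 32 mm square outside (x, y square to its faces, any yaw), 34 mm high, 0.03 kg, standing on the spindle's collar; its bore is round, 24.6 mm across and 21 mm deep, so it lifts straight off whatever the spindle's angle.
- cap_yellow_mid (a point): Green dust cap that covers the spindle with the yellow ring at the start, on its axis half-way up, 17 mm above its underside; z up. 32 mm square outside (x, y square to its faces, any yaw), 34 mm high, 0.03 kg, standing on the spindle's collar; its bore is round, 24.6 mm across and 21 mm deep, so it lifts straight off whatever the spindle's angle.
- screw_tray: Shallow white tray with small screws, fixed, 86 (x) x 128 (y) mm, rim 12 mm high, floor 2 mm above the counter and about 50 (x) x 106 (y) mm between sloping sides. Origin under its centre, z up.
- tape_roll: Roll of yellow tape lying flat, 58 mm across, 18 mm high, a bystander. Origin under its centre, z up.
- brush: Red cleaning brush lying bristles down, 47 (x) x 107 (y) x 26 mm, a bystander. Origin under its centre, z up.
- chuck_key: Steel drill chuck key lying flat, 67 (x) x 56 (y) x 20 mm, a bystander. Origin under its centre, z up.
There are look-alikes about, which are no part of the job. What is shaped like the part that bears cap_red_mid but orange is not meant.

How it is judged (in metres and radians):
On the way, in this order (a step that is already met when the one before it is completed fails the run):
1. the power switch is off (value of joint power_switch below 0.004 m), for 0.2 s.
2. with the power off, every handwheel is fully home on the spindle of its colour with its grip parallel to the box's edges, and every cap is in the tray or still on its own spindle (value of joint power_switch below 0.004 m and horizontal distance between wheel_red_mid and seat_red below 0.004 m and z of wheel_red_mid in the frame of seat_red below 0.0345 m and angle between each of wheel_red_mid, wheel_blue_mid, wheel_yellow_mid's own z axis and vertical below 0.06 rad and (angle between the x axis of wheel_red_mid and the x axis of control_box, either way round below 0.13 rad or angle between the x axis of wheel_red_mid and the y axis of control_box, either way round below 0.13 rad) and horizontal distance between wheel_blue_mid and seat_blue below 0.004 m and z of wheel_blue_mid in the frame of seat_blue below 0.0345 m and (angle between the x axis of wheel_blue_mid and the x axis of control_box, either way round below 0.13 rad or angle between the x axis of wheel_blue_mid and the y axis of control_box, either way round below 0.13 rad) and horizontal distance between wheel_yellow_mid and seat_yellow below 0.004 m and z of wheel_yellow_mid in the frame of seat_yellow below 0.0345 m and (angle between the x axis of wheel_yellow_mid and the x axis of control_box, either way round below 0.13 rad or angle between the x axis of wheel_yellow_mid and the y axis of control_box, either way round below 0.13 rad) and ((x of cap_red_mid in the frame of screw_tray between -0.035 and 0.035 m and y of cap_red_mid in the frame of screw_tray between -0.056 and 0.056 m and z of cap_red_mid in the frame of screw_tray between 0 and 0.06 m) or (horizontal distance between cap_red_mid and seat_red below 0.005 m and z of cap_red_mid in the frame of seat_red below 0.021 m)) and ((x of cap_blue_mid in the frame of screw_tray between -0.035 and 0.035 m and y of cap_blue_mid in the frame of screw_tray between -0.056 and 0.056 m and z of cap_blue_mid in the frame of screw_tray between 0 and 0.06 m) or (horizontal distance between cap_blue_mid and seat_blue below 0.005 m and z of cap_blue_mid in the frame of seat_blue below 0.021 m)) and ((x of cap_yellow_mid in the frame of screw_tray between -0.035 and 0.035 m and y of cap_yellow_mid in the frame of screw_tray between -0.056 and 0.056 m and z of cap_yellow_mid in the frame of screw_tray between 0 and 0.06 m) or (horizontal distance between cap_yellow_mid and seat_yellow below 0.005 m and z of cap_yellow_mid in the frame of seat_yellow below 0.021 m))), for 0.2 s.
3. the power switch is on (value of joint power_switch above 0.02 m), for 0.2 s.
At the end, for the whole second after the job is handed in: Switch within 4 mm of ON; each wheel present released, at rest, on the spindle of its colour: within 4 mm of its axis, under 2.5 mm off the collar, tilt under 0.06 rad, grip within 0.13 rad of square with the box; each cap's middle within 35 x 56 mm of the tray's centre, or still on its spindle (value of joint power_switch above 0.02 m and horizontal distance between wheel_red_mid and seat_red below 0.004 m and z of wheel_red_mid in the frame of seat_red below 0.0345 m and angle between each of wheel_red_mid, wheel_blue_mid, wheel_yellow_mid's own z axis and vertical below 0.06 rad and (angle between the x axis of wheel_red_mid and the x axis of control_box, either way round below 0.13 rad or angle between the x axis of wheel_red_mid and the y axis of control_box, either way round below 0.13 rad) and horizontal distance between wheel_blue_mid and seat_blue below 0.004 m and z of wheel_blue_mid in the frame of seat_blue below 0.0345 m and (angle between the x axis of wheel_blue_mid and the x axis of control_box, either way round below 0.13 rad or angle between the x axis of wheel_blue_mid and the y axis of control_box, either way round below 0.13 rad) and horizontal distance between wheel_yellow_mid and seat_yellow below 0.004 m and z of wheel_yellow_mid in the frame of seat_yellow below 0.0345 m and (angle between the x axis of wheel_yellow_mid and the x axis of control_box, either way round below 0.13 rad or angle between the x axis of wheel_yellow_mid and the y axis of control_box, either way round below 0.13 rad) and ((x of cap_red_mid in the frame of screw_tray between -0.035 and 0.035 m and y of cap_red_mid in the frame of screw_tray between -0.056 and 0.056 m and z of cap_red_mid in the frame of screw_tray between 0 and 0.06 m) or (horizontal distance between cap_red_mid and seat_red below 0.005 m and z of cap_red_mid in the frame of seat_red below 0.021 m)) and ((x of cap_blue_mid in the frame of screw_tray between -0.035 and 0.035 m and y of cap_blue_mid in the frame of screw_tray between -0.056 and 0.056 m and z of cap_blue_mid in the frame of screw_tray between 0 and 0.06 m) or (horizontal distance between cap_blue_mid and seat_blue below 0.005 m and z of cap_blue_mid in the frame of seat_blue below 0.021 m)) and ((x of cap_yellow_mid in the frame of screw_tray between -0.035 and 0.035 m and y of cap_yellow_mid in the frame of screw_tray between -0.056 and 0.056 m and z of cap_yellow_mid in the frame of screw_tray between 0 and 0.06 m) or (horizontal distance between cap_yellow_mid and seat_yellow below 0.005 m and z of cap_yellow_mid in the frame of seat_yellow below 0.021 m)) and linear speed of each of wheel_red, wheel_blue, wheel_yellow, cap_red, cap_blue, cap_yellow below 0.02 m/s); the robot touches nothing.
It fails at once if a handwheel or cap is touched while the power is on (value of joint power_switch above 0.012 m and (contact force between the fingers and wheel_red above 1 N or contact force between the fingers and wheel_blue above 1 N or contact force between the fingers and wheel_yellow above 1 N or contact force between the fingers and cap_red above 1 N or contact force between the fingers and cap_blue above 1 N or contact force between the fingers and cap_yellow above 1 N)).
It fails at once if the roll of tape has been pushed away or knocked over (distance of tape_roll from where it was at the start of the episode above 0.03 m or angle between tape_roll's own z axis and vertical above 0.5 rad).
It fails at once if the brush has been pushed away or knocked over (distance of brush from where it was at the start of the episode above 0.03 m or angle between brush's own z axis and vertical above 0.5 rad).
It fails at once if the chuck key has been pushed away or knocked over (distance of chuck_key from where it was at the start of the episode above 0.03 m or angle between chuck_key's own z axis and vertical above 0.5 rad).
Of wheel_red, wheel_blue, wheel_yellow only 2 to 3 are there at a start; the rules pass over those that are not, and their reading is None.
At some moment in a run one of wheel_red, wheel_blue, wheel_yellow may be knocked a few centimetres aside while the robot is not near it.
Once in a run the grip may slacken for a moment while it holds something.
It also fails if it takes over 210 s, if anything falls off the work surface, if the arm or the gripper's body presses on something with over 40 N, if the wrist force passes 120 N, or if a joint passes its speed limit or range.

## Working session

There is one attempt and no reset: what is moved stays moved. The work goes in short steps, each a Python script; the robot and the scene stay as the last script left them, time stands still between calls to the robot, and variables do not carry over. Pictures are saved under pics/ and viewed, at most 14 in all, crops included, and the job is handed in when it is done.

```bash
mkdir -p pics
cat > h.py <<'E'
import numpy as np, cv2
from workcell import env
from scipy.spatial.transform import Rotation as R
np.set_printoptions(precision=4,suppress=True)
def cam(f):
    o=np.array(f["orientation"],float)
    M=o if o.shape==(3,3) else (R.from_euler('xyz',o,degrees=True).as_matrix() if o.size==3 else R.from_quat(o).as_matrix())
    return M,np.array(f["position"],float)
def ray(f,u,v,z):
    M,p=cam(f); d=M@np.array([(u-f["cx"])/f["fx"],-(v-f["cy"])/f["fy"],-1]); return p+d*(z-p[2])/d[2]
def proj(f,P):
    M,p=cam(f); c=M.T@(np.array(P)-p); return np.array([f["cx"]+f["fx"]*c[0]/-c[2], f["cy"]-f["fy"]*c[1]/-c[2]])
E
python3 - <<'E'
from h import *
s=env.read_state(); print({k:s[k] for k in ("clock","position","tool_rot","opening","force")})
for n in("top","side"):
    f=env.grab_frame(n); cv2.imwrite(f"pics/{n}0.png",f["image"]); print(n,{k:v for k,v in f.items() if k!="image"})
    for t in ("control_box","switch_nub","wheel_red_mid","wheel_blue_mid","wheel_yellow_mid","cap_red_mid","screw_tray","tape_roll","brush","chuck_key"):
        print(t,[(round(d["score"],2),np.round(d["xyz"],3).tolist()) for d in env.search_frame(f,t)])
a=[cv2.imread(f"pics/{n}0.png") for n in("top","side")]
E
```

```text
{'clock': 0.0, 'position': array([ 0.2395, -0.5765,  0.1923]), 'tool_rot': array([ 179.8704,   -0.0079, -157.446 ]), 'opening': 0.9994216674901867, 'force': array([-0.1105, -0.1999,  0.4538])}
top {'fx': 403.1449703808559, 'fy': 403.1449703808559, 'cx': 259.0563512232343, 'cy': 191.9628415804558, 'position': array([0.3538, 0.0855, 1.3787]), 'orientation': array([ 10.6371,   0.8995, -90.6892]), 'shot': 1}
control_box [(0.62, [0.571, 0.183, 0.047])]
switch_nub []
wheel_red_mid []
wheel_blue_mid [(0.66, [0.443, -0.107, 0.014])]
wheel_yellow_mid [(0.59, [0.415, 0.298, 0.009])]
cap_red_mid [(0.68, [0.406, 0.198, 0.032]), (0.56, [0.428, 0.092, 0.035]), (0.54, [0.604, 0.285, 0.079])]
screw_tray [(0.64, [0.537, 0.46, 0.002])]
tape_roll [(0.64, [0.67, 0.44, 0.015])]
brush [(0.58, [0.762, 0.195, 0.016])]
chuck_key [(0.57, [0.397, -0.238, 0.011]), (0.57, [0.57, 0.187, 0.041]), (0.42, [0.537, 0.458, 0.005])]
side {'fx': 424.552209466656, 'fy': 424.552209466656, 'cx': 260.59627301314305, 'cy': 192.06644791443452, 'position': array([0.215 , 1.0658, 0.4555]), 'orientation': array([  69.3315,    0.9826, -158.7104]), 'shot': 2}
control_box []
switch_nub []
wheel_red_mid []
wheel_blue_mid [(0.66, [0.433, -0.091, 0.014])]
wheel_yellow_mid [(0.62, [0.407, 0.316, 0.013])]
cap_red_mid [(0.78, [0.722, 0.332, 0.021]), (0.77, [0.422, 0.112, 0.015]), (0.67, [0.597, 0.295, 0.058]), (0.5, [0.402, 0.214, 0.02])]
screw_tray [(0.93, [0.534, 0.462, 0.002])]
tape_roll [(0.97, [0.67, 0.444, 0.014])]
brush [(0.62, [0.758, 0.213, 0.016])]
chuck_key [(0.64, [0.668, 0.445, 0.012]), (0.5, [0.386, -0.234, 0.01])]
```

View pics/top0.png

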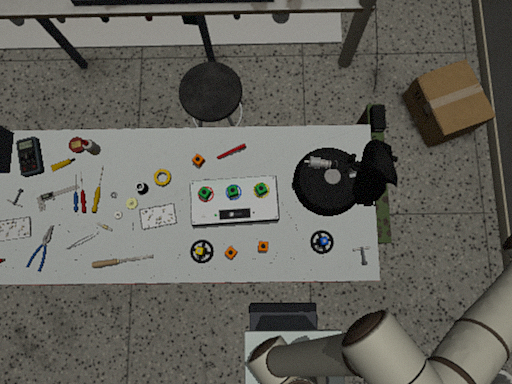

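View pics/side0.png

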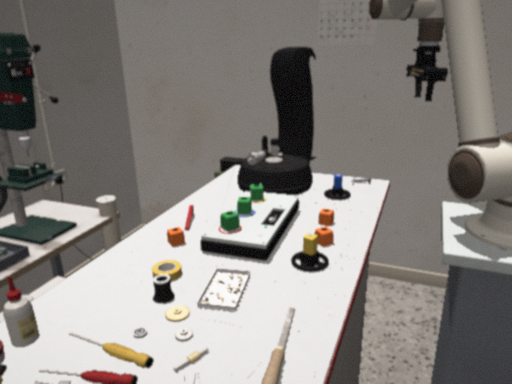

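The top picture shows the box at (235,202), the blue wheel at (322,241) and the yellow wheel at (202,251). Green caps stand on red (204,193), blue (233,191) and yellow (261,189). The orange look-alikes are at (198,160), (231,253) and (263,246), the tray at (157,217), tape at (163,177), brush at (232,152) and chuck key at (362,255). No red wheel shows in either picture. Next I'll take a wrist view over the box, away from any contact.

Run:
```python
from h import *
for yaw in (0,180,-90,90):
    print(yaw, env.inverse_kinematics([0.5,0.185,0.33],[180,0,yaw]))
env.goto([0.35,-0.2,0.40],[180,0,180])
env.goto([0.5,0.185,0.36],[180,0,180])
f=env.grab_frame("wrist"); cv2.imwrite("pics/w1.png",f["image"]); print({k:v for k,v in f.items() if k!="image"})
for t in ("control_box","switch_nub","cap_red_mid"):
    print(t,[(round(d["score"],2),np.round(d["xyz"],3).tolist(),proj(f,d["xyz"])) for d in env.search_frame(f,t)])
print(env.read_state()["clock"],env.read_state()["joint_positions"])
```

```text
0 [ 37.7465   9.1798   2.002    0.     -82.8222  52.2535]
180 [  37.7465    9.1798    2.002    -0.      -82.8222 -127.7465]
-90 [ 37.7465   9.1798   2.002    0.     -82.8222 -37.7465]
90 [ 37.7465   9.1798   2.002    0.     -82.8222 142.2535]
{'fx': 287.45189625938883, 'fy': 287.45189625938883, 'cx': 252.09141412618536, 'cy': 192.06006944744527, 'position': array([0.419 , 0.1843, 0.5523]), 'orientation': array([-17.204 ,   0.0323,  89.9789]), 'shot': 3}
control_box [(0.96, [0.563, 0.192, 0.042], array([256.4581, 184.6692]))]
switch_nub [(0.56, [0.608, 0.099, 0.078], array([204.1563, 214.5549])), (0.49, [0.535, 0.202, 0.048], array([262.2463, 170.589 ]))]
cap_red_mid [(0.85, [0.721, 0.312, 0.032], array([315.0136, 257.9266])), (0.75, [0.404, 0.201, 0.035], array([261.8856,  94.1589])), (0.73, [0.426, 0.098, 0.032], array([202.8561, 107.6048])), (0.65, [0.596, 0.289, 0.079], array([312.0988, 208.7026]))]
4.4667 [  37.655     8.8512    5.7574    0.0043  -86.8615 -127.7404]
```

View pics/w1.png

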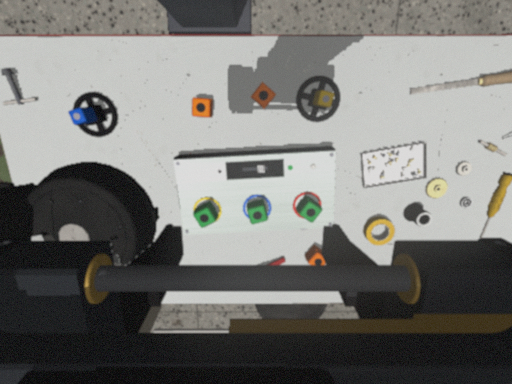

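The wrist view shows the nub at about (262,169) toward the green dot (290,167), so the power is on. The caps are at (205,215), (257,212) and (310,208), with the yellow, blue and red rings around them. I'll fit the box pose from the panel and check it on an enlarged crop.

```bash
cat >> h.py <<'E'
def boxfit(f):
    m=[d for d in env.trace(f,"control_box")][0]["mask"]
    im=f["image"]; g=im.min(2); 
    w=((g>90)&cv2.dilate(m.astype(np.uint8),np.ones((3,3))).astype(bool)).astype(np.uint8)
    w=cv2.morphologyEx(w,cv2.MORPH_OPEN,np.ones((3,3)))
    c=max(cv2.findContours(w,cv2.RETR_EXTERNAL,cv2.CHAIN_APPROX_NONE)[0],key=cv2.contourArea)[:,0]
    P=np.array([ray(f,u,v,.042)[:2] for u,v in cv2.convexHull(c)[:,0]],np.float32)
    (cx,cy),(a,b),th=cv2.minAreaRect(P*1000)
    if a>b: a,b=b,a; th=th+90
    # th: direction of first side (box x)
    th=(th+90)%180-90
    return np.array([cx,cy])/1000,(a,b),th
def bp(B,p):
    c,th=B[0],np.radians(B[1]); p=np.array(p,float); r=np.array([[np.cos(th),-np.sin(th)],[np.sin(th),np.cos(th)]])
    return np.array([*(c+r@p[:2]),*p[2:]])
E
python3 - <<'E'
from h import *
env.goto([0.52,0.188,0.30],[180,0,180])
f=env.grab_frame("wrist")
for g in (f,env.grab_frame("top")):
    try:
        c,ab,th=boxfit(g); print(c,ab,th)
    except Exception as e: print(e)
    if g is f: B=(c,th)
im=f["image"].copy()
big=cv2.resize(im,None,fx=3,fy=3,interpolation=cv2.INTER_CUBIC)
def dot(P,col):
    u=proj(f,P); cv2.circle(big,tuple(np.int32(u*3+1)),3,col,-1)
for x in(-.078,.078):
    for y in(-.149,.149): dot(bp(B,[x,y,.042]),(0,0,255))
for y in(-.094,0,.094):
    for a in np.linspace(0,6.28,12): dot(bp(B,[.026+.03*np.cos(a),y+.03*np.sin(a),.042]),(255,0,255))
for x,y in((-.064,-.052),(-.064,.052),(-.032,.052),(-.032,-.052),(-.048,.012)): dot(bp(B,[x,y,.042]),(0,255,255))
u0=proj(f,bp(B,[0,0,.042]))*3; x0,y0=int(u0[0]-400),int(u0[1]-300)
cv2.imwrite("pics/w2.png",big[max(y0,0):y0+600,max(x0,0):x0+800]); print(x0,y0,cam(f)[1])
print(env.search_frame(f,"switch_nub"))
np.save("B.npy",np.array([*B[0],B[1]]))
E
```

```text
[0.5823 0.191 ] (157.59857177734375, 295.8921813964844) 3.1368348598480225
[0.5834 0.1868] (155.06675720214844, 298.5442199707031) 3.2140157222747803
364 285 [0.4392 0.1878 0.4917]
[{'xyz': [0.5341, 0.2014, 0.0441], 'score': 0.38}]
```

View pics/w2.png

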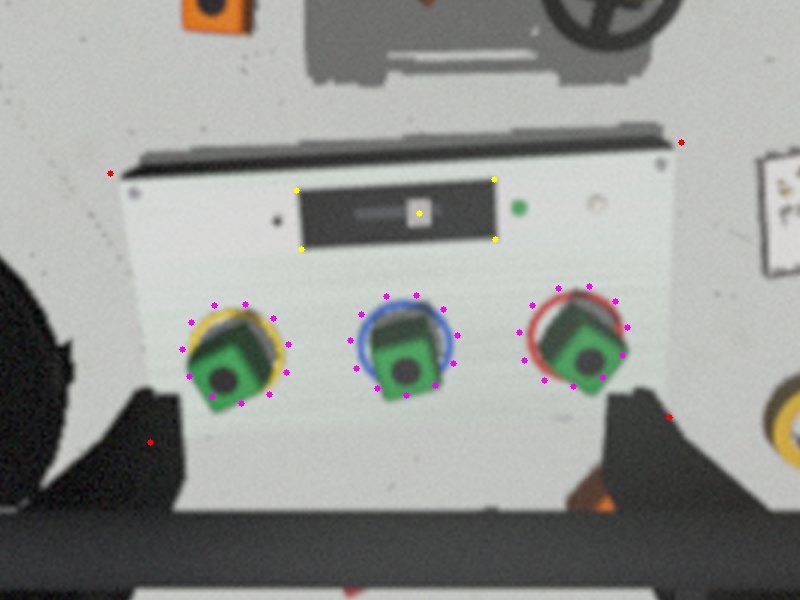

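The overlay is about 1–2 mm off at the rings, since the rear edge of the panel isn't seen well. I'll refine it from the ring circles, averaging views at yaw 180 and yaw 0 to cancel camera bias, then push the switch with the fingers straddling the nub.

```bash
cat >> h.py <<'E'
from scipy.optimize import least_squares
def ringfit(f,B):
    """refine box pose from coloured ring pixels (panel z=.042): 3 centres + common radius"""
    hsv=cv2.cvtColor(f["image"],cv2.COLOR_BGR2HSV); pts=[]
    H,S,V=[hsv[...,i].astype(int) for i in range(3)]
    for y,ok in((.094,(H<8)|(H>172)),(0,(H>105)&(H<130)),(-.094,(H>20)&(H<34))):
        m=ok&(S>80)&(V>60)
        vv,uu=np.nonzero(m); P=np.array([ray(f,u,v,.042)[:2] for u,v in zip(uu,vv)]).reshape(-1,2)
        c=bp(B,[.026,y]); 
        if len(P): d=np.hypot(*(P-c).T); P=P[(d>.018)&(d<.036)]
        pts.append(P)
    ys=(.094,0,-.094)
    def res(q):
        return np.concatenate([np.hypot(*(P-bp((q[:2],q[2]),[.026,y])).T)-q[3]/1000 for P,y in zip(pts,ys) if len(P)])*1000
    r=least_squares(res,[*B[0],B[1],27],loss="soft_l1",x_scale=[.001,.001,.3,1])
    return r.x,[len(P) for P in pts],np.sqrt(np.mean(r.fun**2))
def caps(f,z=.080):
    hsv=cv2.cvtColor(f["image"],cv2.COLOR_BGR2HSV)
    return None
E
python3 - <<'E'
from h import *
b=np.load("B.npy"); B=(b[:2],b[2])
f=env.grab_frame("wrist"); r1=ringfit(f,B); print(r1)
env.goto([0.64,0.191,0.30],[180,0,0])
f=env.grab_frame("wrist"); cv2.imwrite("pics/w3.png",f["image"]);r2=ringfit(f,B); print(r2, cam(f)[1])
q=(r1[0]+r2[0])/2; print(q); np.save("B.npy",q[:3])
for p in ((155,215),(90,160)): pass
f=env.grab_frame("top");
for u,v in((293,180),(368,180),(330,148),(330,212),(365,165),(397,165)): print((u,v),ray(f,u,v,.05)[:2],ray(f,u,v,.3)[:2])
print(env.read_state()["clock"])
E
```

```text
(array([ 0.5817,  0.191 ,  3.2943, 24.3762]), [125, 143, 149], np.float64(1.2501305204808604))
(array([ 0.581 ,  0.1908,  3.2021, 24.5541]), [166, 160, 183], np.float64(1.2073654078269684)) [0.7217 0.1911 0.492 ]
[ 0.5813  0.1909  3.2482 24.4652]
(293, 180) [ 0.6429 -0.0115] [0.5885 0.0068]
(368, 180) [ 0.639 -0.263] [ 0.5853 -0.1974]
(330, 148) [ 0.7527 -0.1407] [ 0.6776 -0.0982]
(330, 212) [ 0.5325 -0.1309] [ 0.4989 -0.0902]
(365, 165) [ 0.691  -0.2561] [ 0.6275 -0.1918]
(397, 165) [ 0.6893 -0.3638] [ 0.6261 -0.2792]
7.9583
```

View pics/w3.png

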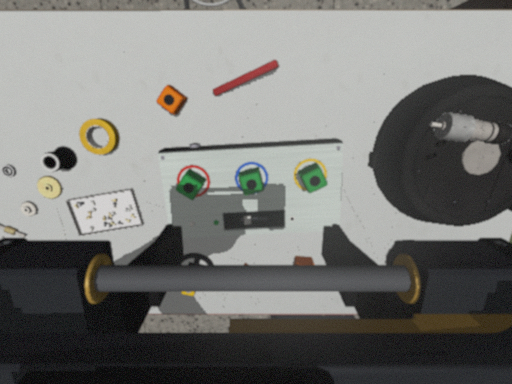

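View w3 from the other side agrees within 1 mm: the box is at (0.5813, 0.1909), yaw 3.25°. The mount disk sits right of y≈-0.01. Now I'll push the switch off.

```bash
cat >> h.py <<'E'
b=np.load("B.npy"); B=(b[:2],b[2]); YB=b[2]
def st(): return env.read_state()
def down(y): return [180,0,(y+180)%360-180]
E
python3 - <<'E'
from h import *
O=down(180+YB)
env.gripper_to(24/87)
p=lambda y,z: bp(B,[-.048,y,z])
env.goto(p(.012,.12),O)
env.move_straight(p(.012,.055),rate=.1)
print("contact",env.move_straight(p(.012,.0375),rate=.03,force_limit=4), st()["position"],st()["force"],st()["opening"])
print("push",env.move_straight(p(-.024,.0375),rate=.03,force_limit=12), st()["position"],st()["force"])
print(p(-.024,.0375))
env.move_straight(p(-.014,.0375),rate=.1) if False else None
q=st()["position"]; env.move_straight([q[0],q[1]+.004,q[2]],rate=.05); env.move_straight([q[0],q[1]+.004,.12],rate=.1)
env.goto(bp(B,[-.06,0,.30]),O)
f=env.grab_frame("wrist"); u=proj(f,bp(B,[-.02,0,.042])).astype(int); print(u)
c=f["image"][max(u[1]-100,0):u[1]+100,u[0]-130:u[0]+130]; cv2.imwrite("pics/w4.png",cv2.resize(c,None,fx=3,fy=3,interpolation=2)); print(st()["clock"])
E
```

```text
contact False [0.5328 0.2002 0.0375] [0.2546 0.5698 0.397 ] 0.2757789220178123
push False [0.5348 0.1644 0.0375] [-0.4956  0.8917  0.2516]
[0.5348 0.1642 0.0375]
[252 182]
16.7917
```

View pics/w4.png

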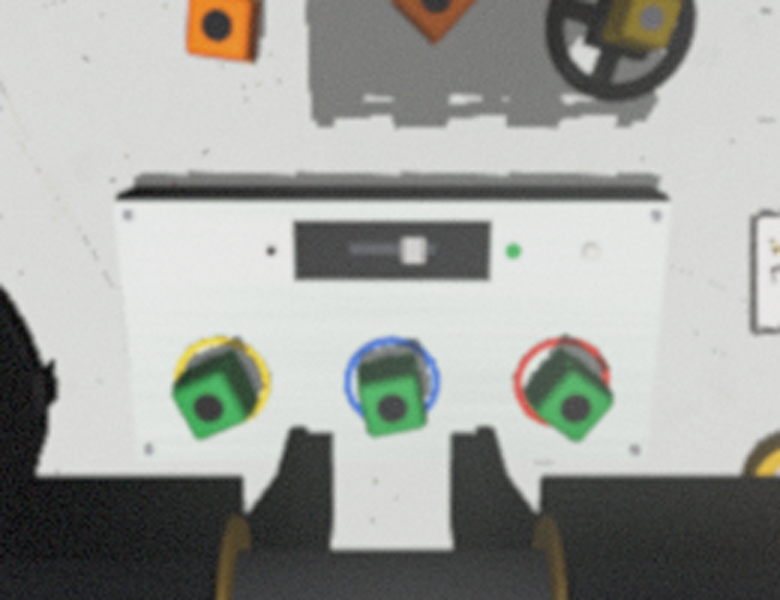

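The nub is still at ON, at (413,250) right of the recess centre, so the slightly open fingertips passed over it. I'll go down to the floor guarded, back off 1 mm, then push.

```bash
cat > sw.py <<'E'
from h import *
def slide(y0,y1):
    O=down(180+YB); p=lambda y,z: bp(B,[-.048,y,z])
    env.gripper_to(24/87)
    env.goto(p(y0,.12),O); env.move_straight(p(y0,.045),rate=.1)
    c=env.move_straight(p(y0,.024),rate=.015,force_limit=3); z=st()["position"][2]; print("floor",c,z,st()["force"])
    z+=.0012; env.move_straight(p(y0,z),rate=.02); env.dwell(.2); print(st()["position"],st()["force"])
    F=[]; n=12
    for y in np.linspace(y0,y1,n+1)[1:]:
        h=env.move_straight(p(y,z),rate=.025,force_limit=15); F.append(round(st()["force"][1],1))
        if h: break
    print("F",F,h,y); s=np.sign(y1-y0)
    env.move_straight(p(y-s*.004,z),rate=.05); env.move_straight(p(y-s*.004,.12),rate=.12)
    env.goto(bp(B,[-.06,0,.30]),O)
    f=env.grab_frame("wrist"); u=proj(f,bp(B,[-.02,0,.042])).astype(int)
    c=f["image"][max(u[1]-100,0):u[1]+100,u[0]-130:u[0]+130]; cv2.imwrite("pics/sw%d.png"%(s+1),cv2.resize(c,None,fx=3,fy=3,interpolation=2)); print(st()["clock"])
    for yy in(-.012,.012):
        q=proj(f,bp(B,[-.048,yy,.041])).astype(int); print(yy,f["image"][q[1]-1:q[1]+2,q[0]-1:q[0]+2].mean())
E
python3 -c "
from sw import *
slide(.012,-.024)"
```

```text
floor False 0.02411182294029595 [ 0.4539  0.5983 -0.0543]
[0.5327 0.2002 0.0253] [ 0.555   0.0312 -0.5171]
F [np.float64(0.0), np.float64(-0.1), np.float64(-0.7), np.float64(-0.2), np.float64(-0.3), np.float64(-0.2), np.float64(-0.7), np.float64(0.4), np.float64(-0.3), np.float64(-0.1), np.float64(0.0), np.float64(-0.5)] False -0.024
25.8583
-0.012 104.88888888888889
0.012 208.11111111111111
```

No floor contact even at 0.024, so the open fingertips sit well behind the nominal TCP. I'll find the real contact depth.

Run:
```python
from h import *
O=down(180+YB); p=lambda y,z: bp(B,[-.048,y,z])
env.goto(p(.012,.12),O); env.move_straight(p(.012,.03),rate=.12)
c=env.move_straight(p(.012,.006),rate=.015,force_limit=3); s=st(); print("floor",c,s["position"],s["force"],s["opening"])
f=env.grab_frame("wrist"); cv2.imwrite("pics/w5.png",f["image"]); f=env.grab_frame("side")
u=proj(f,p(.012,.06)).astype(int); c=f["image"][u[1]-75:u[1]+75,u[0]-100:u[0]+100]; cv2.imwrite("pics/s5.png",cv2.resize(c,None,fx=4,fy=4,interpolation=2))
```

```text
floor True [0.5327 0.2001 0.0064] [-0.7289 -0.0492  3.5804] 0.2773675290327284
```

View pics/s5.png

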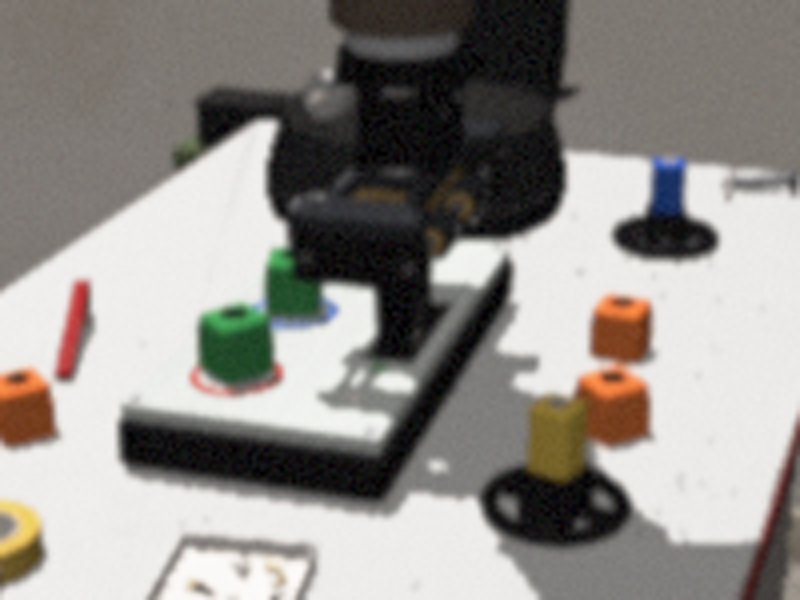

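Run:
```python
from h import *
f=env.grab_frame("side"); p=lambda y,z,x=-.048: bp(B,[x,y,z])
u0=proj(f,p(.012,.06)).astype(int)-[100,75]
for n,P in (("tip z.0064",p(.039,.0064)),("z.035",p(.039,.035)),("panel dot",p(.062,.042)),("redring",p(.094,.042,.026)),("bluecaptop",p(0,.08,.026)),("body under z.077",p(.012,.077,-.01)),("bodycorner",p(.107,.077,-.01)),("bodycorner front",p(.107,.077,-.085)),("finger 40mm up",p(.039,.077))):
    print(n,(proj(f,P)-u0)*4)
s=st(); print(s["position"],s["force"],s["wrist_torque"],s["joint_positions"])
```

```text
tip z.0064 [388.4295 404.7557]
z.035 [387.8928 360.5215]
panel dot [375.8355 365.9249]
redring [233.6017 373.85  ]
bluecaptop [289.1383 252.2619]
body under z.077 [339.2705 270.0745]
bodycorner [283.3955 333.4277]
bodycorner front [415.9742 349.3147]
finger 40mm up [387.0845 293.8971]
[0.5327 0.2001 0.0064] [0.0959 0.1511 6.116 ] [ 0.0568  0.1534 -0.0219] [  36.906    28.2394  -20.3556    0.0168  -41.4309 -123.6548]
```

View pics/w5.png

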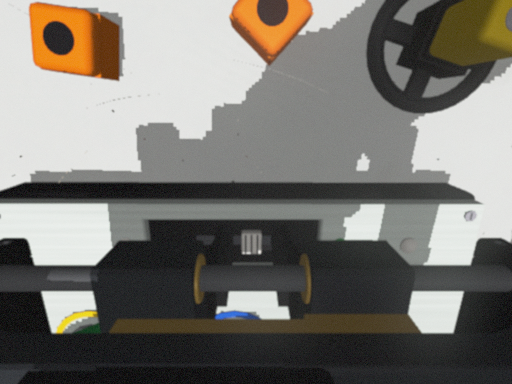

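The contact comes at TCP z=0.0064, which is ambiguous: either the tips sit about 28 mm behind the TCP, or the body is on a cap. I'll probe the bare counter at several openings to calibrate the tips.

Run:
```python
from h import *
p=lambda y,z: bp(B,[-.048,y,z])
env.move_straight(p(.012,.14),rate=.15)
X=[.40,.01]
env.goto([*X,.12],down(180))
for g in (0,24,40,60):
    env.gripper_to(g/87); env.move_straight([*X,.035],rate=.15)
    c=env.move_straight([*X,-.035],rate=.03,force_limit=3); s=st(); print(g,c,s["position"],s["force"],s["opening"],s["clock"])
    env.move_straight([*X,.05],rate=.15)
```

```text
0 True [ 0.4     0.01   -0.0287] [-0.9647  0.567   6.4742] 0.006325009137150841 34.4833
24 True [ 0.4     0.01   -0.0287] [-1.0247  0.5792  6.0001] 0.2753486393961835 38.0083
40 True [ 0.4001  0.01   -0.0287] [-0.8445  0.4861  5.9823] 0.4625836676968764 41.4333
60 True [ 0.4001  0.01   -0.0287] [ 0.2222 -0.0523  5.8166] 0.691797726252164 44.9083
```

The offset is a constant 28.6 mm at every opening: the real tips are 28.6 mm behind the nominal TCP. I'll put that in the helpers and push the switch at the right depth.

```bash
sed -i 's/^def down/DZ=-.0286\ndef down/' h.py
python3 - <<'E'
s=open('sw.py').read()
s=s.replace('p(y0,.045)','p(y0,.016)').replace('p(y0,.024)','p(y0,.0)')
open('sw.py','w').write(s)
E
python3 -c "
from sw import *
slide(.012,-.024)"
```

```text
floor True 0.006363118869670913 [-0.5815 -0.4282  3.939 ]
[0.5325 0.2    0.0073] [-0.2089  0.1324 -0.2542]
F [np.float64(-0.4), np.float64(-0.6), np.float64(0.3), np.float64(0.3), np.float64(-0.6), np.float64(0.6), np.float64(-0.1), np.float64(-0.5), np.float64(1.0), np.float64(2.2), np.float64(3.2)] True -0.021000000000000008
54.7667
-0.012 202.88888888888889
0.012 105.70370370370371
```

View pics/sw0.png

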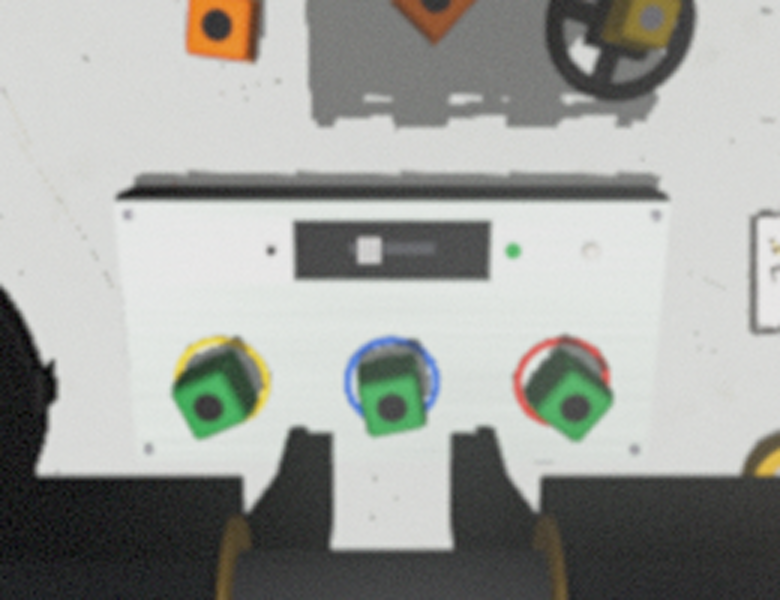

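The nub now sits at (369,250), on the OFF side. Next are the blue and yellow caps; red has no wheel, so its cap stays. They go into the tray.

```bash
cat >> h.py <<'E'
def facefit(f,center,z,lo,hi,rad=.03,frac=.8,show=False):
    """top face of coloured square at height z near 'center': brightest-hue blob -> centre, yaw mod 90, sides(mm)"""
    hsv=cv2.cvtColor(f["image"],cv2.COLOR_BGR2HSV); m=cv2.inRange(hsv,np.array(lo),np.array(hi))>0
    vv,uu=np.nonzero(m); P=np.array([ray(f,u,v,z)[:2] for u,v in zip(uu,vv)])
    k=np.hypot(*(P-np.array(center)[:2]).T)<rad; uu,vv=uu[k],vv[k]
    V=hsv[vv,uu,2].astype(float); t,_=cv2.threshold(hsv[vv,uu,2].reshape(-1,1),0,255,cv2.THRESH_OTSU); k=V>t
    w=np.zeros(m.shape,np.uint8); w[vv[k],uu[k]]=255
    c=max(cv2.findContours(w,cv2.RETR_EXTERNAL,cv2.CHAIN_APPROX_NONE)[0],key=cv2.contourArea)
    h=cv2.convexHull(c)[:,0]; Q=np.array([ray(f,u,v,z)[:2] for u,v in h],np.float32)*1000
    (x,y),s,th=cv2.minAreaRect(Q); return np.array([x,y])/1000,(th+45)%90-45,np.round(s,1)
def pose(xy,ztip,yaw): return [xy[0],xy[1],ztip+DZ],down(yaw)
def besty(yaw,xy,z=.1,prefer=180):
    """equivalent tool yaw (mod 180) that is reachable, closest to prefer"""
    c=[y for y in ((yaw+180*k) for k in(-1,0,1,2)) if env.inverse_kinematics(*pose(xy,z,y)) is not None]
    return min(c,key=lambda y:abs((y-prefer+180)%360-180))
E
python3 - <<'E'
from h import *
G=((45,90,30),(85,255,255))
f=env.grab_frame("wrist")
for n,y in(("blue",0),("yellow",-.094)):
    c=bp(B,[.026,y]); r=facefit(f,c,.080,*G); print(n,c,r)
t=env.grab_frame("top")
for d in env.trace(t,"screw_tray"):
    c=max(cv2.findContours(d["mask"].astype(np.uint8),0,1)[0],key=cv2.contourArea)[:,0]
    Q=np.array([ray(t,u,v,.008)[:2] for u,v in c],np.float32)*1000; print("tray",d["score"],cv2.minAreaRect(Q))
s=env.grab_frame("wrist")
for d in env.trace(s,"screw_tray"):
    c=max(cv2.findContours(d["mask"].astype(np.uint8),0,1)[0],key=cv2.contourArea)[:,0]
    Q=np.array([ray(s,u,v,.008)[:2] for u,v in c],np.float32)*1000; print("tray",d["score"],cv2.minAreaRect(Q))
E
```

```text
blue [0.6073 0.1924] (array([0.607 , 0.1922]), 14.464250564575195, array([27.1, 27.8]))
yellow [0.6126 0.0985] (array([0.6116, 0.0995]), 27.664379119873047, array([28.1, 28.7]))
tray 0.94 ((534.2590942382812, 457.4606628417969), (76.23917388916016, 127.75736999511719), 10.148507118225098)
```

```bash
cat > cap.py <<'E'
from h import *
TR=np.array([.536,.459]); TY=10.
def tr(x,y): a=np.radians(TY); return TR+np.array([x*np.cos(a)-y*np.sin(a),x*np.sin(a)+y*np.cos(a)])
def cap(xy,yaw,ty):
    Y=besty(yaw,xy,prefer=180); env.gripper_to(52/87,grasp_force=15)
    env.goto(*pose(xy,.15,Y)); env.move_straight(pose(xy,.058,Y)[0],rate=.15,force_limit=8)
    env.gripper_to(0,grasp_force=15); print("held",st()["opening"]*87,st()["finger_force"])
    env.move_straight(pose(xy,.16,Y)[0],rate=.12); print("lifted",st()["opening"]*87)
    d=tr(0,ty); Y2=besty(TY,d,prefer=180)
    env.goto(*pose(d,.12,Y2)); print("over tray",st()["opening"]*87)
    c=env.move_straight(pose(d,.012,Y2)[0],rate=.06,force_limit=3); print(c,st()["position"][2]-DZ)
    env.gripper_to(42/87); env.move_straight(pose(d,.12,Y2)[0],rate=.15)
E
python3 - <<'E'
from cap import *
cap([.6072,.1923],14.5,-.027); print(st()["clock"])
cap([.6120,.099],27.7,.027); print(st()["clock"])
f=env.grab_frame("top"); 
u=proj(f,[.55,.25,0]).astype(int); c=f["image"][u[1]-75:u[1]+75,u[0]-100:u[0]+100]; cv2.imwrite("pics/t6.png",cv2.resize(c,None,fx=4,fy=4,interpolation=2))
print([(round(d["score"],2),np.round(d["xyz"],3).tolist()) for d in env.search_frame(f,"cap_red_mid")])
E
```

```text
held 31.927402903240857 15.000076219439507
lifted 31.893056613144953
over tray 31.854905927641482
True 0.014398166676011098
62.8833
held 31.666249015565036 15.000207424163818
lifted 31.66284762592093
over tray 31.95718382368777
True 0.01445227820426069
71.4583
[(0.54, [0.725, 0.317, 0.037]), (0.51, [0.434, 0.091, 0.033]), (0.42, [0.406, 0.196, 0.036])]
```

View pics/t6.png

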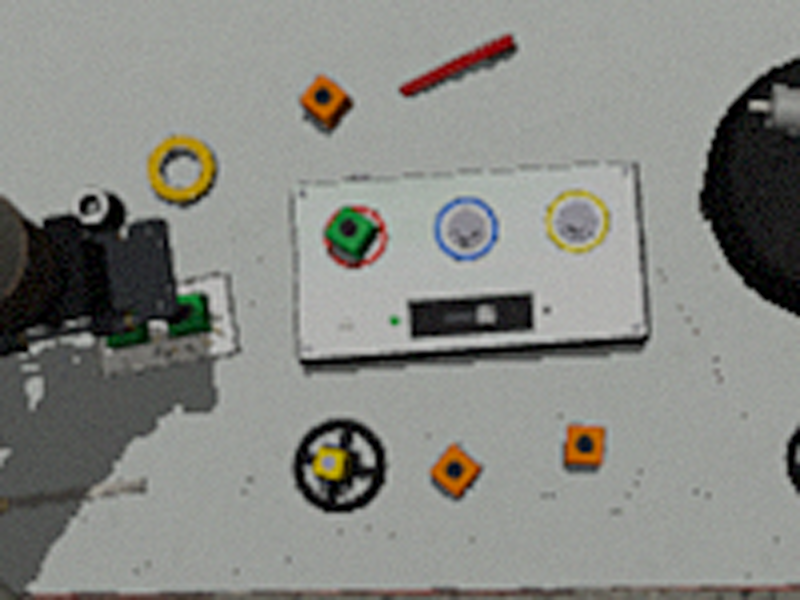

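Both caps stand in the tray at (128,325) and (190,312), and the spindles are bare. I'll take close wrist views of the spindles and the yellow wheel.

Run:
```python
from h import *
import pickle
out={}; crops=[]
def look(n,xy,z,yaw,zt=.062):
    s=1 if yaw==180 else -1
    env.goto([xy[0]+s*.019,xy[1],z-.192+.2],[180,0,yaw]); env.dwell(.15)
    f=env.grab_frame("wrist"); out[n]=f; u=proj(f,[*xy,z]).astype(int); 
    c=f["image"][u[1]-50:u[1]+50,u[0]-50:u[0]+50]; crops.append(cv2.resize(c,(260,260),interpolation=2)); print(n,u)
YW=[.412,.305]
env.gripper_to(.8)
b=bp(B,[.026,0]); y=bp(B,[.026,-.094])
look("y180",y,.064,180); look("b180",b,.064,180); look("w180",YW,.064,180)
look("b0",b,.064,0); look("y0",y,.064,0)
pickle.dump(out,open("v.pkl","wb"))
cv2.imwrite("pics/m7.png",np.vstack([np.hstack(crops[:3]),np.hstack(crops[3:]+[crops[0]*0])])); print(st()["clock"])
print(facefit(out["w180"],YW,.064,(20,100,40),(36,255,255),rad=.04))
```

```text
y180 [250 192]
b180 [252 192]
w180 [252 190]
b0 [252 193]
y0 [253 193]
79.575
(array([0.4114, 0.3029]), -13.661270141601562, array([22.3, 22.4]))
```

View pics/m7.png

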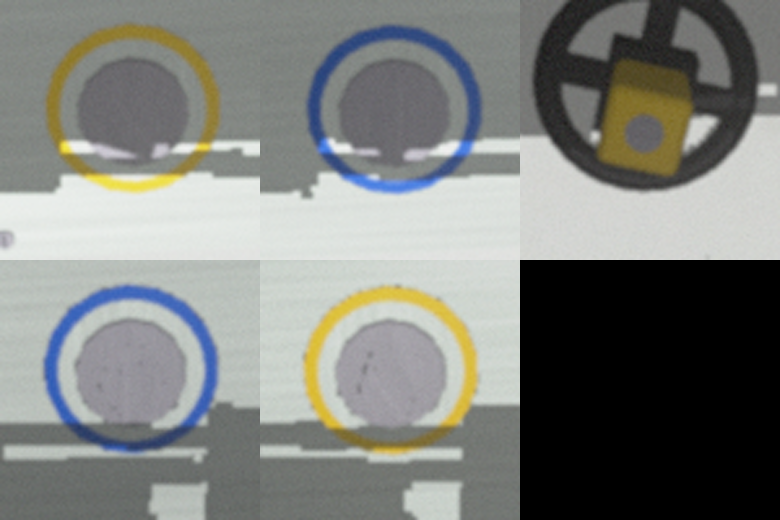

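The spindles are faint against their collars, so I'll average frames and stretch the contrast.

Run:
```python
from h import *
import pickle
res=[];sv={}
for n,yb in(("y",-.094),("b",0)):
    xy=bp(B,[.026,yb])
    env.goto([xy[0]-.019-.02,xy[1],.064-.192+.17],[180,0,0]); env.dwell(.2)
    F=[env.grab_frame("wrist") for _ in range(10)]
    a=np.mean([f["image"].astype(np.float32) for f in F],0); f=F[0]; sv[n]=(a,{k:v for k,v in f.items() if k!="image"})
    u=proj(f,[*xy,.055]).astype(int); g=a.mean(2)[u[1]-28:u[1]+28,u[0]-28:u[0]+28]
    lo,hi=np.percentile(g[14:42,14:42],[2,98]); print(n,u,lo,hi)
    res.append(cv2.resize(np.uint8(np.clip((g-lo+3)/(hi-lo+6),0,1)*255),(400,400),interpolation=cv2.INTER_CUBIC))
pickle.dump(sv,open("v2.pkl","wb")); cv2.imwrite("pics/m8.png",np.hstack(res)); print(st()["clock"])
```

```text
y [253 174] 142.0959909057617 157.53334045410156
b [250 173] 146.33133850097656 159.58933197021486
81.7083
```

View pics/m8.png

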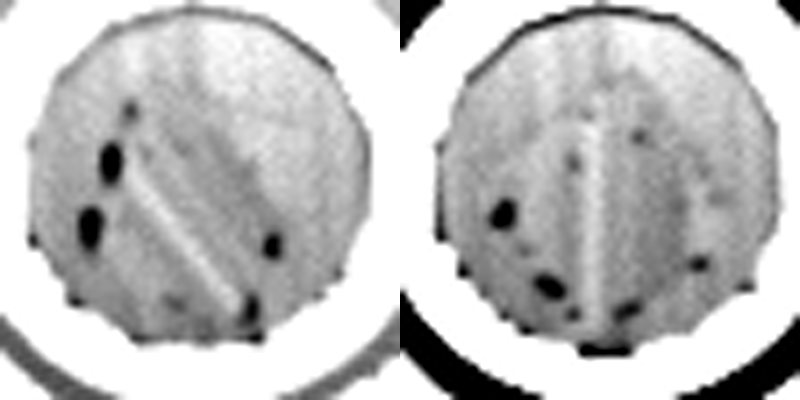

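Each top carries a faint line: the yellow spindle reads about 40° and blue about 0°. The bore drops over the 12.4 mm tip at any angle, so I can finish the alignment by feel, lowering the wheel lightly and turning until it falls home. Yellow wheel first, re-measured just before the grasp.

```bash
cat > wh.py <<'E'
from h import *
def locate(xy,lo,hi,yaw=180):
    s=1 if yaw==180 else -1
    env.goto([xy[0]+s*.019,xy[1],.064+.03],[180,0,yaw]); env.dwell(.1)
    return facefit(env.grab_frame("wrist"),xy,.064,lo,hi,rad=.06)
def pick(xy,yaw):
    env.gripper_to(60/87,grasp_force=35)
    env.goto(*pose(xy,.12,yaw)); h=env.move_straight(pose(xy,.031,yaw)[0],rate=.08,force_limit=8)
    env.gripper_to(0,grasp_force=35); print("held",h,st()["position"][2]-DZ,st()["opening"]*87)
    env.move_straight(pose(xy,.17,yaw)[0],rate=.15); print("lifted",st()["opening"]*87,st()["force"])
def tip(): return st()["position"][2]-DZ
def insert(xy,yaw):
    env.goto(*pose(xy,.17,yaw)); env.move_straight(pose(xy,.103,yaw)[0],rate=.12)
    h=env.move_straight(pose(xy,.0765,yaw)[0],rate=.03,force_limit=4); print("first",h,tip(),st()["opening"]*87,st()["clock"])
    if tip()<.0795: return yaw
    z=tip()
    for d in [5,10,15,20,25,30,-5,-10,-15,-20,-25,-30,35,40,45,50]:
        env.goto(*pose(xy,z+.0005,yaw+d)); h=env.move_straight(pose(xy,.0765,yaw+d)[0],rate=.03,force_limit=3.5)
        t=tip(); print(d,round(t,4),end="; ")
        if t<.0795: return yaw+d
    return None
def square(xy,yaw):
    env.gripper_to(34/87)
    yb=min([YB+90*k for k in range(-2,4)],key=lambda a:abs(a-yaw))
    env.goto(*pose(xy,.078,yaw)); env.gripper_to(0); print("regrip",st()["opening"]*87)
    n=max(1,int(abs(yb-yaw)/12))
    for a in np.linspace(yaw,yb,n+1)[1:]: env.goto(*pose(xy,.078,a))
    print("turned",yaw,yb,st()["wrist_torque"][2],st()["force"],tip())
    env.move_straight(pose(xy,.0745,yb)[0],rate=.03,force_limit=6); print("pressed",tip())
    env.gripper_to(50/87); env.move_straight(pose(xy,.17,yb)[0],rate=.15); print(st()["clock"])
E
python3 - <<'E'
from wh import *
r=locate([.412,.304],(20,100,40),(36,255,255)); r0=locate([.412,.304],(20,100,40),(36,255,255),0); print(r,r0)
xy=(r[0]+r0[0])/2
pick(xy,r[1]+180)
s=bp(B,[.026,-.094]); y=insert(s,130); print(y)
if y is not None: square(s,y)
E
```

```text
(array([0.4119, 0.3028]), -11.845863342285156, array([22.6, 23.1])) (array([0.4124, 0.3025]), -13.25006103515625, array([22.6, 22.3]))
held False 0.031047405548060958 23.611529050250123
lifted 23.56163040589262 [-0.7915  0.4196 -1.3415]
first True 0.09159013402331524 23.758742004219474 96.175
5 0.0915; 10 0.0911; 15 0.0904; 20 0.0876; 25 0.0771; 155
regrip 23.619999828671784
turned 155 183.2481906015424 -0.039251673702140485 [0.2063 0.9288 0.6597] 0.07800150626225294
pressed 0.07796436753242907
102.45
```

Yellow dropped home (tip 0.0771) and was turned square. Now the blue wheel.

Run:
```python
from wh import *
c=((105,90,25),(130,255,255))
env.goto([.50,.0,.2],down(180))
r=locate([.441,-.103],*c); r0=locate(r[0],*c,0); print(r,r0,st()["clock"])
xy=(r[0]+r0[0])/2
pick(xy,besty(r[1],xy,prefer=140))
s=bp(B,[.026,0]); y=insert(s,135); print(y)
if y is not None: square(s,y)
```

```text
(array([ 0.4116, -0.1138]), 15.14590835571289, array([22.3, 22.6])) (array([ 0.4123, -0.1142]), 15.894316673278809, array([22.3, 22.6])) 106.75
held False 0.03103733043255493 23.680197711992907
lifted 23.697841033307338 [-0.4458  0.4046 -1.5997]
first True 0.08472306973187213 23.657946436100744 115.4417
5 0.0837; 10 0.0836; 15 0.084; 20 0.0841; 25 0.0842; 30 0.0842; -5 0.0836; -10 0.084; Traceback (most recent call last):
  File "<stdin>", line 7, in <module>
  File "wh.py", line 18, in insert
    env.goto(*pose(xy,z+.0005,yaw+d)); h=env.move_straight(pose(xy,.0765,yaw+d)[0],rate=.03,force_limit=3.5)
    ~~~~~~~~^^^^^^^^^^^^^^^^^^^^^^^^^
workcell.Unreachable: the arm cannot take that pose within its joint ranges
```

Contact stays constant at 0.084 at every angle. Either the wheel slipped in the grip and is already home, or it is jammed. I'll check the joints and take a side view.

Run:
```python
from h import *
s=st(); print(s["joint_positions"],s["position"],s["tool_rot"],s["force"],s["wrist_torque"],s["clock"])
f=env.grab_frame("side"); p=lambda y,z,x=.026: bp(B,[x,y,z])
u0=proj(f,p(0,.08)).astype(int)-[67,50]
c=cv2.resize(f["image"][u0[1]:u0[1]+100,u0[0]:u0[0]+133],None,fx=6,fy=6,interpolation=2); cv2.imwrite("pics/s9.png",c)
for n,P in (("blue seat",p(0,.046)),("blue rim top home",p(0,.0565)),("blue grip top home",p(0,.110)),("hub top home",p(0,.0735)),("yellow grip top home",p(-.094,.11)),("yellow rim",p(-.094,.0565))): print(n,(proj(f,P)-u0)*6)
```

```text
[  32.1183   30.1127   -7.6777    0.061   -52.2683 -177.0459] [0.6073 0.1922 0.0554] [-179.9388    0.0451  125.1098] [0.0095 0.6238 4.3862] [-0.0699  0.2871  0.152 ] 119.4917
blue seat [406.3352 377.9204]
blue rim top home [405.5302 354.1698]
blue grip top home [401.3374 230.4669]
hub top home [404.2146 315.354 ]
yellow grip top home [476.778  158.9288]
yellow rim [479.3855 274.6154]
```

View pics/s9.png

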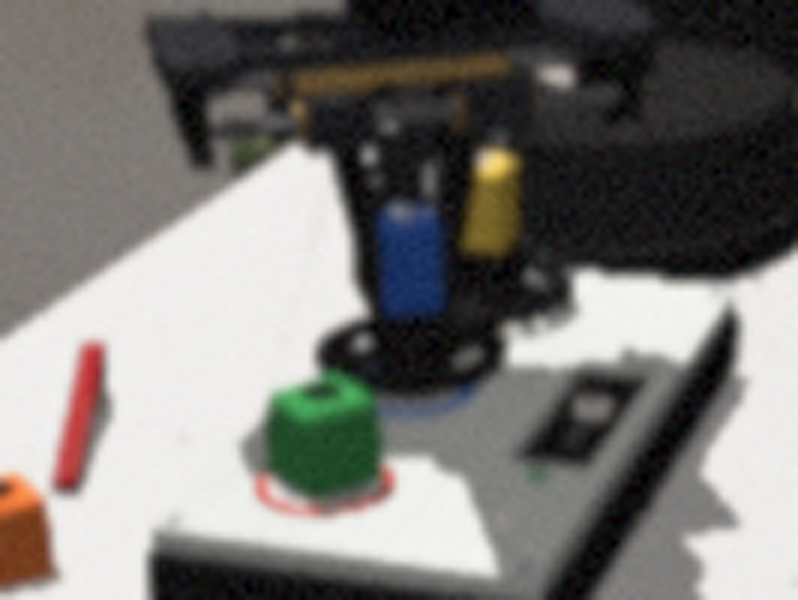

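The yellow grip leans: its top is at (497,158) against an expected (477,159). The blue grip top at (410,207) is about 10 mm above its home row of 230. Blue has passed the taper and was turning the spindle, so it is aligned but jammed sideways. I'll release it so it centres itself, regrip, push, and then check both.

Run:
```python
from wh import *
s=bp(B,[.026,0]); Y=st()["tool_rot"][2]
env.gripper_to(32/87); env.dwell(.4)
env.move_straight(pose(s,.090,Y)[0],rate=.1)
env.gripper_to(0); print("regrip",st()["opening"]*87)
h=env.move_straight(pose(s,.080,Y)[0],rate=.03,force_limit=15); print(h,tip(),st()["force"],st()["wrist_torque"])
env.gripper_to(45/87); env.move_straight(pose(s,.17,Y)[0],rate=.15)
# look numerically at both
for n,yb,c in(("blue",0,((105,90,25),(130,255,255))),("yellow",-.094,((20,100,40),(36,255,255)))):
    x=bp(B,[.026,yb])
    for yaw,sg in((180,1),(0,-1)):
        env.goto([x[0]+sg*.015,x[1],.11+.045],[180,0,yaw]); env.dwell(.1); f=env.grab_frame("wrist")
        print(n,yaw,x,facefit(f,x,.11,*c,rad=.03)); cv2.imwrite(f"pics/n_{n}{yaw}.png",f["image"])
print(st()["clock"])
```

```text
regrip 23.802891445485926
True 0.08727696993803466 [ 0.3545  1.1332 -0.0604] [ 0.1201 -0.1446  0.1378]
blue 180 [0.6073 0.1924] (array([0.6143, 0.2004]), 0.026253707706928253, array([4.5, 9.4]))
blue 0 [0.6073 0.1924] (array([0.606 , 0.1927]), 38.460330963134766, array([22.8, 23. ]))
yellow 180 [0.6126 0.0985] (array([0.6156, 0.1059]), 0.0726204439997673, array([4.5, 7.7]))
yellow 0 [0.6126 0.0985] (array([0.6128, 0.0985]), 0.03017132729291916, array([22.2, 22.5]))
131.9833
```

Yellow is right: top centre within 0.3 mm of its axis, 3° off square. Blue is still a few mm high and wedged. I'll measure its height from the side view, then regrip at its own yaw and jiggle it down.

```bash
cat >> wh.py <<'E'
def sidetop(yb,lo,hi):
    f=env.grab_frame("side"); x=bp(B,[.026,yb]); hsv=cv2.cvtColor(f["image"],cv2.COLOR_BGR2HSV)
    m=cv2.inRange(hsv,np.array(lo),np.array(hi)); v,u=np.nonzero(m); a=proj(f,[*x,.11]); b=proj(f,[*x,.0735])
    k=(abs(u-a[0])<14)&(v>a[1]-20)&(v<b[1]+8); v,u=v[k],u[k]
    return "expected top/bottom rows",a.round(1),b.round(1),"seen",np.percentile(v,[1,99]),u[v<v.min()+5].mean().round(1),u[v>v.max()-5].mean().round(1)
E
python3 - <<'E'
from wh import *
c=((105,90,25),(130,255,255)); cy=((20,100,40),(36,255,255))
env.goto([.5,.1,.3],down(90))
print("b",sidetop(0,*c)); print("y",sidetop(-.094,*cy))
s=bp(B,[.026,0]); Y=38.5
env.gripper_to(40/87,grasp_force=25); env.goto(*pose(s,.17,Y)); env.move_straight(pose(s,.095,Y)[0],rate=.12)
env.gripper_to(0); print("grip",st()["opening"]*87)
a0=np.array([np.cos(np.radians(Y)),np.sin(np.radians(Y))])  # pad direction
for k,(dx,dy,da) in enumerate([(0,0,0),(.0,0,4),(0,0,-4),(.001,0,0),(-.001,0,0),(0,.001,0),(0,-.001,0),(.001,0,4),(-.001,0,-4)]):
    t=tip(); xy=s+[dx,dy]
    env.goto(*pose(xy,t,Y+da)); h=env.move_straight(pose(xy,t-.012,Y+da)[0],rate=.03,force_limit=10)
    q=st(); print(k,h,round(t,4),round(tip(),4),q["force"].round(1),q["wrist_torque"].round(2),round(q["opening"]*87,1))
    if k==3: break
print("b",sidetop(0,*c),st()["clock"])
E
```

```text
b ('expected top/bottom rows', array([242.9, 186.4]), array([243.4, 200.6]), 'seen', array([182., 202.]), np.float64(244.4), np.float64(239.0))
y ('expected top/bottom rows', array([255.5, 174.5]), array([255.8, 187.7]), 'seen', array([172., 190.]), np.float64(256.1), np.float64(256.1))
grip 23.615763548166175
0 True 0.0955 0.0914 [-0.3  0.7  4. ] [0.02 0.4  0.03] 23.6
1 True 0.0914 0.0914 [-0.1  0.4  4.3] [-0.06  0.36 -0.02] 24.2
2 True 0.0914 0.0914 [ 0.4 -0.5  4.2] [-0.03  0.38  0.02] 24.0
3 True 0.0914 0.0914 [-1.2  0.9  3.6] [-0.01  0.45  0.05] 23.8
b ('expected top/bottom rows', array([242.9, 186.4]), array([243.4, 200.6]), 'seen', array([185., 203.]), np.float64(239.9), np.float64(244.4)) 137.9333
```

Blue moved down 4.1 mm and then stopped hard, and its side-view rows now match yellow's home pattern. I'll turn it square, release it, and check numerically.

Run:
```python
from wh import *
c=((105,90,25),(130,255,255)); cy=((20,100,40),(36,255,255))
s=bp(B,[.026,0]); Y=38.5
env.gripper_to(32/87); env.goto(*pose(s,.085,Y)); env.gripper_to(0,grasp_force=35); print("regrip",st()["opening"]*87)
for a in np.linspace(Y,YB,5)[1:]:
    env.goto(*pose(s,.085,a)); print(round(a,1),st()["wrist_torque"].round(2),end=" ")
h=env.move_straight(pose(s,.079,YB)[0],rate=.03,force_limit=10); print("press",h,tip())
env.gripper_to(45/87); env.move_straight(pose(s,.17,YB)[0],rate=.15)
crops=[]
for n,yb,cc in(("blue",0,c),("yellow",-.094,cy)):
    x=bp(B,[.026,yb])
    env.goto([x[0]-.015,x[1],.155],[180,0,0]); env.dwell(.1); f=env.grab_frame("wrist")
    print(n,x,facefit(f,x,.11,*cc,rad=.03)); u=proj(f,[*x,.08]).astype(int)
    crops.append(cv2.resize(f["image"][u[1]-70:u[1]+70,u[0]-70:u[0]+70],(400,400),interpolation=2))
env.goto([.5,.1,.3],down(90)); print("b",sidetop(0,*c)); print("y",sidetop(-.094,*cy)); print(st()["clock"])
f=env.grab_frame("side"); u=proj(f,bp(B,[.026,-.03,.08])).astype(int)
crops.append(cv2.resize(f["image"][u[1]-35:u[1]+35,u[0]-35:u[0]+35],(400,400),interpolation=2))
cv2.imwrite("pics/f10.png",cv2.resize(np.hstack(crops),(798,266)))
np.save("f10.npy",np.hstack(crops))
```

```text
regrip 23.897315468320095
29.7 [ 0.18  0.32 -0.  ] 20.9 [ 0.31  0.45 -0.02] 12.1 [0.38 0.53 0.01] 3.2 [0.38 0.54 0.07] press True 0.08504140542258785
blue [0.6073 0.1924] (array([0.6078, 0.1926]), 3.7247366905212402, array([22.3, 22.6]))
yellow [0.6126 0.0985] (array([0.613 , 0.0988]), 0.0551416389644146, array([22.2, 22.4]))
b ('expected top/bottom rows', array([242.9, 186.4]), array([243.4, 200.6]), 'seen', array([184., 203.]), np.float64(244.2), np.float64(244.4))
y ('expected top/bottom rows', array([255.5, 174.5]), array([255.8, 187.7]), 'seen', array([172., 190.]), np.float64(256.1), np.float64(256.0))
144.1917
```

Both now read alike: on axis, square within 3.2°, same apparent height. I'll confirm the heights by touching each grip top with shut fingers (it should read 0.110), then look once.

Run:
```python
from wh import *
env.gripper_to(0)
for yb in(0,-.094):
    x=bp(B,[.026,yb]); Y=180+YB
    env.goto(*pose(x,.15,Y)); env.move_straight(pose(x,.119,Y)[0],rate=.1)
    h=env.move_straight(pose(x,.104,Y)[0],rate=.02,force_limit=8); print(yb,h,round(tip(),4)); env.move_straight(pose(x,.16,Y)[0],rate=.15)
print(st()["clock"])
```

```text
0 True 0.11
-0.094 True 0.11
152.5667
```

View pics/f10.png

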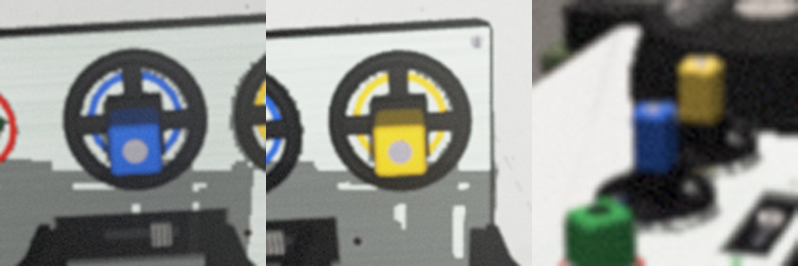

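Both grips are at 0.110 m, so both wheels are fully home, and the crops show them upright and square on their rings. Switch back on.

```bash
python3 -c "
from sw import *
slide(-.012,.024)
f=env.grab_frame('top')
print([(round(d['score'],2),np.round(d['xyz'],3).tolist()) for d in env.search_frame(f,'cap_red_mid')])
s=env.grab_frame('side'); print([(round(d['score'],2),np.round(d['xyz'],3).tolist()) for d in env.search_frame(s,'cap_red_mid')])
"
```

```text
floor True 0.006359481119995389 [-0.9217  0.947   3.6707]
[0.5339 0.1761 0.0073] [-0.3339 -0.3916  0.7291]
F [np.float64(0.6), np.float64(0.1), np.float64(-1.2), np.float64(-0.8), np.float64(0.0), np.float64(-0.3), np.float64(0.2), np.float64(0.4), np.float64(-0.2), np.float64(-0.6), np.float64(-1.3)] True 0.021000000000000008
161.15
-0.012 105.70370370370371
0.012 209.37037037037038
[(0.64, [0.407, 0.197, 0.032]), (0.46, [0.431, 0.095, 0.034])]
[(0.77, [0.424, 0.108, 0.02]), (0.76, [0.403, 0.21, 0.018]), (0.75, [0.597, 0.295, 0.062]), (0.75, [0.722, 0.329, 0.021])]
```

```bash
python3 -c "
from cap import *
f=env.grab_frame('top'); m=cv2.inRange(cv2.cvtColor(f['image'],cv2.COLOR_BGR2HSV),np.array((45,90,30)),np.array((85,255,255)))
n,_,s,c=cv2.connectedComponentsWithStats(m)
for i in range(1,n):
    if s[i,4]>15: print(s[i,4],ray(f,*c[i],.03)[:2]-0)
print(tr(0,-.027),tr(0,.027))
env.close_job(); print(st()['clock'])
"
```

```text
[0.5407 0.4324] [0.5313 0.4856]
the job is handed in; nothing more can be done
the job is handed in; nothing more can be done
```

I handed the job in, with no verdict shown: the switch is back ON, and the blue and yellow wheels are fully home and square. I saw their caps in the tray after placing them, but a last colour check before handing in found no green, so that is not reconfirmed; no red wheel was present, so the red cap stays on its spindle.

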